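# Open the fume extractor's vent by three clicks and start its fan

### The job

Gluing is about to start: with a fingertip, push the yellow vent lever on top of the cream fume extractor exactly three clicks further towards the green button, never past the third click, and leave it resting in that notch. Then press the green button all the way down and let it come up again. Only push: do not grip or force the lever, and leave the things standing around where they are.

Things in the scene. Friction and masses are not known exactly. Their poses are not given: they have to be found in the camera images.
- extractor: cream fume extractor, box 200 mm (its x) by 300 mm (its y) by 60 mm high, fixed to the table; origin at the centre of its underside, z up. The lever slides along its +y, towards the green button at local x = -50 mm, y = +105 mm. A flat shutter (under 6 mm high, on the top at x = 0 to 90 mm) moves with the lever
- lever: the vent lever: an upright yellow tab 10 mm thick along the slide (y), 26 mm wide across it, 2 to 38 mm above the extractor's top, joined to the flat shutter; origin at the tab's centre, level with the extractor's top; axes as the extractor's. Its origin lies at local x = -50 mm, y = -75 mm (first notch) to +9 mm (seventh notch) in the extractor's frame
- lever_top (a point): centre of the top of the yellow tab, 98 mm above the table. The lever has seven notches 14 mm apart and starts at rest in the first, second or third. Leaving a notch takes 2.5 to 4 N at most; halfway (7 mm on) it clicks over and snaps by itself into the next notch, up to 7 mm ahead of the finger; the force falls to nothing until the finger catches up
- fan_button (a joint): travel of the green button in m, 0 up, 0.006 fully down; springs back; fully down takes 5 N, straight down
- fan_button_top (a point): centre of the top of the green round push button, 30 mm in diameter, in a black housing 44 mm across; 82 mm above the table when up
- glue_stick: loose red glue stick, cylinder 26 mm in diameter, 90 mm high, standing on the extractor's top at the back; origin at the centre of its underside. Bystander
- glue_bottle: loose white glue bottle with a red cap, 44 mm in diameter, 120 mm high, standing on the table; origin at the centre of its underside. Bystander
- sharpener_box: loose blue box 50 x 30 x 30 mm on the table in front of the extractor; origin at the centre of its underside. Bystander
- card_tube: loose cardboard tube 44 mm in diameter, 70 mm high, standing on the table; origin at the centre of its underside. Bystander

How it is judged:
On the way, in this order (a step that is already met when the one before it is completed fails the run):
1. the lever rests in the third notch on from where it began (distance of lever from where it was at the start of the episode between 0.039 and 0.045 m and y of lever in the frame of extractor above -0.037 m and linear speed of lever below 0.01 m/s), for 0.2 s.
2. the button is pressed down (value of joint fan_button above 0.0045 m), for 0.05 s.
At the end, for the whole second after the job is handed in: the lever is at rest 42 mm (within 3 mm) on from its start, towards the button, in the third notch; the button was pressed afterwards (at least 4.5 mm of 6) and is up again; the bystanders are within 15 mm of where they stood (all of step 1 and value of joint fan_button below 0.002 m and distance of each of glue_stick, glue_bottle, sharpener_box, card_tube from where it was at the start of the episode below 0.015 m); the robot touches nothing.
It fails at once if the lever goes over the third notch's far side (more than 48 mm from its start) (distance of lever from where it was at the start of the episode above 0.048 m).
It fails at once if the button is pressed before the lever has reached the third notch (value of joint fan_button above 0.003 m and distance of lever from where it was at the start of the episode below 0.038 m).
It fails at once if the lever is gripped or forced (over 25 N) (contact force between the fingers and lever above 25 N).
It fails at once if a bystander (glue stick, glue bottle, blue box, cardboard tube) is shifted by over 15 mm, lifted or tipped (distance of any of glue_stick, glue_bottle, sharpener_box, card_tube from where it was at the start of the episode above 0.015 m or angle between any of glue_stick, glue_bottle, sharpener_box, card_tube's own z axis and vertical above 0.4 rad).
It also fails if it takes over 67 s, if anything falls off the work surface, if the arm or the gripper's body presses on something with over 40 N, if the wrist force passes 120 N, or if a joint passes its speed limit or range.

### The arm

A 6-joint arm with a two-finger parallel gripper is mounted at the origin on the work surface. World frame = base frame: x ahead of the robot, y to its left, z up, the work surface at z = 0. Lengths are in m, angles in rad, forces in N, time in s.
With the tool pointing down it reaches from about 0.425 to 0.95 m from the base axis. Payload 3.5 kg.
Tool frame: the origin (TCP) lies at the very end of the fingers, on their centre line; the grasp point (between the pads) lies 19 mm behind it; z points along the fingers, y is the direction in which the jaws open and shut (so a half turn about z gives the same grasp; the last joint's range is limited). The gripper opens to 85 mm and grips with 20 to 120 N. Pads are 22 mm wide; open, the fingers measure 114 mm over their backs; the gripper's body (76 mm by 85 mm) begins 54 mm behind the grasp point. The pads swing forward as they close: fully open they stand 13 mm farther back than shut.
Start: joints at [-0.15, 0.286, 1.577, -0, 1.279, -0.15], TCP at [0.675, 0, 0.231] pointing down, gripper open.
Joint ranges: [-2.77, 2.77], [-0.9, 2.22], [0.21, 2.48], [-1.53, 4.67], [0.24, 2.81], [-2.84, 2.84]. Speed limits (rad/s): [2.79, 2.79, 3.14, 3.14, 3.14, 3.14].

### API

Orientations are given as a unit quaternion [x, y, z, w].
In Python, from plant import ctrl, imaging gives the robot as it stands.
- The arm moves only by the shell command python3 -m creep 'ROWS' [OPENING] [FORCE]. ROWS is JSON, one flat list of numbers, 4 for each row, row after row: the shift along the tool's x, y, z in units of 25 mm (1.0 is 25 mm), then the turn about the tool's z in units of 5 degrees (1.0 is 5 degrees). A call has 1 to 20 rows; each row is the pose to reach, as a shift and turn from the pose commanded when the call began, along the tool's axes at that moment; what a row does not reach only later rows make up. A row lasts 1/12 s, in which the tool goes at most 41.7 mm and 7.16 degrees, less where a joint would pass 70% of its speed; a pose out of reach is approached as far as the arm can. A call with a gripper value outside its range is refused whole. OPENING is the closure in counts, from 0 (fully open) to 255 (shut), set as the call begins (- or left out, the last holds). The fingers move at their own pace and stop on an object; FORCE is the grip in N (left out, the last holds). Time passes only in rows, so rows that repeat a pose let the fingers close. It gives the time, the measured TCP pose, the force and the opening at its end, in the units of the state.
- ctrl.get_state(): the state, without advancing time (a new reading comes with each control period).
- imaging.read_camera(name): name is "scene" or "side" or "wrist"; returns the picture (384x512x3 uint8, red, green, blue); there is no depth.
- imaging.camera_info(name): a dict with "intrinsics" (3x3 intrinsics, pixels), "origin" and "attitude" of the camera in the world. Camera axes: x right, y down, z forward; pixel columns grow to the right and rows downward; lengths in m; the calibration is good to about 2 mm. The wrist camera is an equidistant fisheye: a pixel r from the principal point sees the ray r / f radians off the axis. A picture is of the moment at which its call begins: read the wrist's pose just before it. camera_info takes no time and is no camera call; for the wrist camera it gives the pose at the moment of the call.
- ctrl.sign_off(): hands the job in, once; it reports no verdict.
Trained networks look in the newest picture that a camera, given by its name, has taken for a name from the list of things; names that differ only in an ending like _2 or _b are one class to them, and where a whole thing is asked for, a point or a joint stands for the part that bears it (a point fixed in the world has none). Each returns a list of dicts, best first, with "p" (0 to 1); they miss things now and then, are a little off and sometimes report something else, mostly with a low value. They report only what shows in the picture. A call takes as long as a camera call.
- imaging.silhouettes(camera, name): "mask" (384x512 bool, what is visible of it) and "uv" ([column, row] in pixels, amid what is visible of it).
The state is a dict: "time": time; "qpos": joint angles; "dq": joint speeds; "joint_efforts": joint torques, N m; "eef_pos": TCP position; "tcp_rot": TCP orientation; "contact_force": force on the tool from outside, world axes, zero at the start; "wrist_torque": the same for the moment, N m; "opening": opening from 0.0 (shut) to 1.0 (fully open).
Only numpy, scipy, OpenCV 4.12 (cv2) and the standard library are available. Lean on these libraries where they do the work, as an engineer would, in place of code of your own. Each camera call takes 0.05 s, during which the arm holds its last target.

## Working session

There is one attempt and no reset: what is moved stays moved. The work goes in short steps, Python scripts to look and compute and a shell command to move; the robot and the scene stay as the last step left them, time stands still between calls to the robot, and variables do not carry over. Pictures are saved under pics/ and viewed, and the job is handed in when it is done.

```bash
ls; mkdir -p pics
python3 - <<'E'
from plant import ctrl, imaging
import cv2
print(ctrl.get_state())
for c in ["scene","side","wrist"]:
    im=imaging.read_camera(c); cv2.imwrite(f"pics/{c}0.png",im[:,:,::-1]); i=imaging.camera_info(c); print(c,i)
E
```

```text
pics
{'time': 0.0, 'qpos': array([-1.49993687e-01,  2.87181019e-01,  1.57819874e+00, -8.31950442e-06,
        1.27860699e+00, -1.49974221e-01]), 'dq': array([ 0.00157455, -0.00024143,  0.00042047,  0.00331091,  0.00053079,
        0.00069881]), 'joint_efforts': array([-1.79628755e-04, -4.05981302e+01, -2.92628127e+01, -1.54224781e-04,
        5.81841552e-03,  3.74769741e-06]), 'eef_pos': array([6.74331543e-01, 1.32868722e-04, 2.29925178e-01]), 'tcp_rot': array([ 0.70711231,  0.70710024, -0.00071367, -0.00096105]), 'contact_force': array([ 0.38363924, -0.29794032, -0.59484899]), 'wrist_torque': array([ 0.0017385 ,  0.00747711, -0.02149424]), 'opening': 1.0006523241836605}
scene {'intrinsics': array([[365.60947847,   0.        , 256.64136918],
       [  0.        , 365.60947847, 192.15126667],
       [  0.        ,   0.        ,   1.        ]]), 'origin': array([0.81774386, 0.52162231, 0.71934439]), 'attitude': array([ 0.22071521,  0.91029021, -0.33972984, -0.08508917])}
side {'intrinsics': array([[404.97406845,   0.        , 259.23163068],
       [  0.        , 404.97406845, 185.37427893],
       [  0.        ,   0.        ,   1.        ]]), 'origin': array([ 0.25247358, -0.49517447,  0.81327174]), 'attitude': array([ 0.90401049, -0.24770129,  0.08843403, -0.33702898])}
wrist {'intrinsics': array([[297.31863964,   0.        , 253.45491079],
       [  0.        , 297.31863964, 186.31228546],
       [  0.        ,   0.        ,   1.        ]]), 'origin': array([0.675111  , 0.07557639, 0.37348375]), 'attitude': array([ 9.88683901e-01, -4.58503962e-04, -1.23343081e-03,  1.50008043e-01])}
```

View pics/scene0.png

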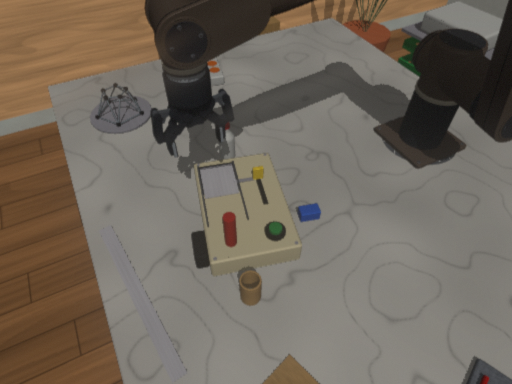

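View pics/side0.png

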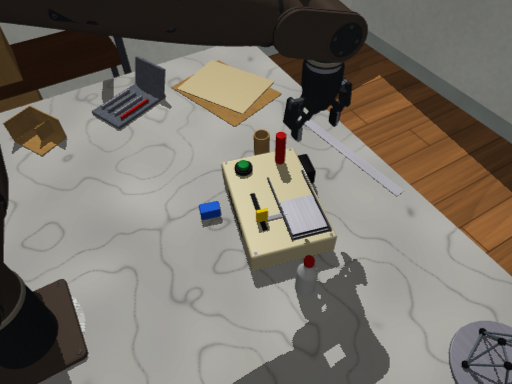

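View pics/wrist0.png

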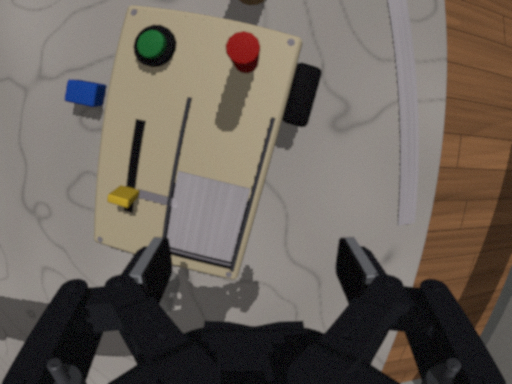

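```bash
cat > h.py <<'E'
from plant import ctrl, imaging
import numpy as np, cv2
from scipy.spatial.transform import Rotation as R
def ray(cam,info,u,v):
    K=info["intrinsics"]; x=(u-K[0,2])/K[0,0]; y=(v-K[1,2])/K[1,1]
    if cam=="wrist":
        r=np.hypot(x,y); s=np.sin(r)/r if r>1e-9 else 1; d=np.array([x*s,y*s,np.cos(r)])
    else: d=np.array([x,y,1.])
    return R.from_quat(info["attitude"]).apply(d)
def onz(cam,info,u,v,z):
    d=ray(cam,info,u,v); o=info["origin"]; return o+d*(z-o[2])/d[2]
def proj(cam,info,P):
    P=np.atleast_2d(P); c=R.from_quat(info["attitude"]).inv().apply(P-info["origin"]); K=info["intrinsics"]
    if cam=="wrist":
        rho=np.hypot(c[:,0],c[:,1]); th=np.arctan2(rho,c[:,2]); xy=c[:,:2]/rho[:,None]*th[:,None]
    else: xy=c[:,:2]/c[:,2:]
    return xy*K[0,0]+K[:2,2]
E
python3 - <<'E'
from h import *
Z=dict(lever=.088,lever_top=.088,fan_button=.082,fan_button_top=.082,glue_stick=.06,extractor=.06,sharpener_box=.015,card_tube=.035,glue_bottle=.06)
for c in ["scene","side","wrist"]:
    i=imaging.camera_info(c); imaging.read_camera(c)
    for n in ["lever","fan_button_top","extractor","glue_stick","sharpener_box","card_tube","glue_bottle"]:
        for d in imaging.silhouettes(c,n)[:2]:
            if d["p"]<.3: continue
            m=d["mask"]; print(c,n,round(d["p"],2),np.round(d["uv"],1),m.sum(),"xy@z",np.round(onz(c,i,*d["uv"],Z[n]),4))
            np.save(f"m_{c}_{n}.npy",m)
print(ctrl.get_state()["time"])
E
```

```text
scene lever 0.73 [220.6 182.5] 1139 xy@z [ 0.624  -0.0294  0.088 ]
scene extractor 0.66 [222.9 182.9] 1242 xy@z [ 0.611  -0.0501  0.06  ]
scene extractor 0.56 [244.8 216.1] 9811 xy@z [0.6082 0.0656 0.06  ]
scene glue_stick 0.78 [230.4 229.9] 424 xy@z [0.653  0.0852 0.06  ]
scene sharpener_box 0.72 [304.3 209.2] 358 xy@z [0.4545 0.082  0.015 ]
scene card_tube 0.85 [248.6 288.9] 668 xy@z [0.6745 0.217  0.035 ]
scene glue_bottle 0.8 [229.8 147.2] 421 xy@z [ 0.5421 -0.1601  0.06  ]
side lever 0.98 [300.6 215. ] 1376 xy@z [ 0.6004 -0.0756  0.088 ]
side fan_button_top 0.65 [248.2 167.6] 115 xy@z [0.5742 0.1152 0.082 ]
side extractor 0.97 [274.9 209.7] 9386 xy@z [ 0.571  -0.0159  0.06  ]
side glue_stick 0.87 [278.7 147.6] 317 xy@z [0.6899 0.1556 0.06  ]
side sharpener_box 0.65 [210.8 211.2] 319 xy@z [0.4516 0.0898 0.015 ]
side sharpener_box 0.58 [261.4 139.4] 362 xy@z [0.6914 0.2488 0.015 ]
side card_tube 0.85 [262.2 141.3] 387 xy@z [0.6783 0.2223 0.035 ]
side card_tube 0.51 [307.8 278. ] 758 xy@z [ 0.5453 -0.1898  0.035 ]
side glue_bottle 0.7 [307.3 276.2] 744 xy@z [ 0.5373 -0.1958  0.06  ]
wrist lever 0.8 [200.1 209.4] 5882 xy@z [ 0.6192 -0.0388  0.088 ]
wrist fan_button_top 0.76 [150.1  44.6] 617 xy@z [0.5718 0.1333 0.082 ]
wrist fan_button_top 0.61 [199.9 210.4] 6013 xy@z [ 0.6177 -0.0424  0.082 ]
wrist extractor 0.8 [190.7 129.9] 41654 xy@z [0.6078 0.0412 0.06  ]
wrist glue_stick 0.77 [240.4  52.4] 1144 xy@z [0.6618 0.1229 0.06  ]
wrist glue_stick 0.7 [150.2  44.3] 629 xy@z [0.5641 0.138  0.06  ]
wrist sharpener_box 0.98 [81.6 90.2] 984 xy@z [0.446  0.0982 0.015 ]
wrist glue_bottle 0.98 [167.1 293.9] 443 xy@z [ 0.5574 -0.1754  0.06  ]
1.35
```

Run:
```python
import cv2
a=cv2.imread("pics/wrist0.png")[0:290,60:330]; cv2.imwrite("pics/w0z.png",cv2.resize(a,None,fx=2,fy=2,interpolation=cv2.INTER_CUBIC))
a=cv2.imread("pics/scene0.png")[140:290,175:335]; cv2.imwrite("pics/s0z.png",cv2.resize(a,None,fx=4,fy=4,interpolation=cv2.INTER_CUBIC))
a=cv2.imread("pics/side0.png")[125:275,200:350]; cv2.imwrite("pics/d0z.png",cv2.resize(a,None,fx=4,fy=4,interpolation=cv2.INTER_CUBIC))
```

```text
(no output)
```

View pics/w0z.png

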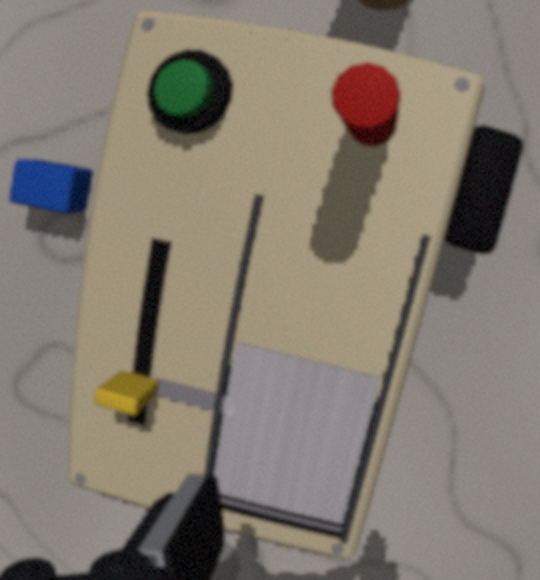

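View pics/s0z.png

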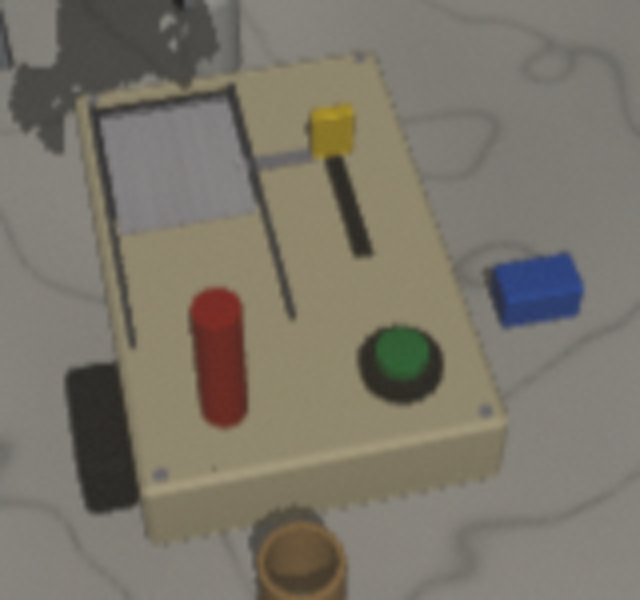

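View pics/d0z.png

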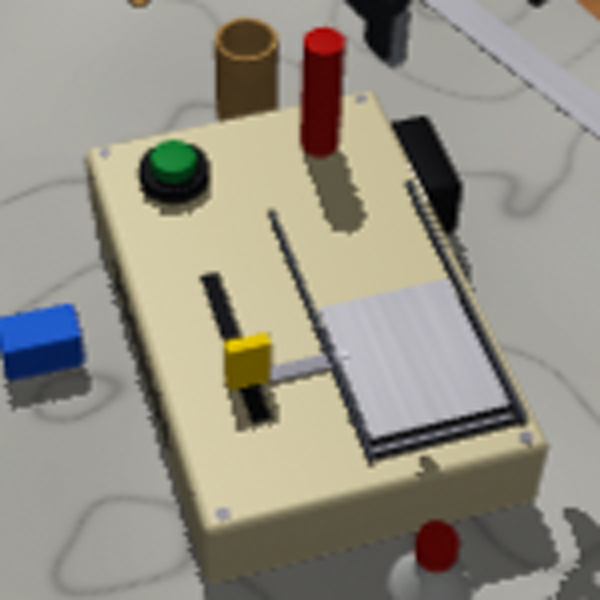

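Run:
```python
from h import *
from scipy.optimize import least_squares
info={c:imaging.camera_info(c) for c in ["scene","side","wrist"]}
def f(U,s,o): return [(U[0]+.5)/s-.5+o[0],(U[1]+.5)/s-.5+o[1]]
tr=dict(wrist=(2,(60,0)),scene=(4,(175,140)),side=(4,(200,125)))
L=np.array([[-.1,.15,.06],[.1,.15,.06],[.1,-.15,.06],[-.1,-.15,.06],[-.05,.105,.082]])
obs=dict(wrist=[(137,12),(482,77),(355,557),(70,487),(183,87)],scene=[(505,422),(147,490),(80,97),(376,57),(402,350)],side=[(90,153),(375,95),(546,445),(205,527),(174,158)])
O={c:np.array([f(U,*tr[c]) for U in obs[c]]) for c in obs}
def W(p,L): 
    c,s=np.cos(p[2]),np.sin(p[2]); return np.c_[p[0]+c*L[:,0]-s*L[:,1],p[1]+s*L[:,0]+c*L[:,1],L[:,2]]
for cs in [["wrist"],["scene"],["side"],["wrist","scene","side"]]:
    r=least_squares(lambda p:np.concatenate([(proj(c,info[c],W(p,L))-O[c]).ravel() for c in cs]),[.6,.03,0],x_scale=[.01,.01,.01],loss="soft_l1")
    print(cs,r.x,np.round(r.fun,1))
p=r.x; np.save("pose.npy",p)
Rm=np.array([[np.cos(p[2]),-np.sin(p[2])],[np.sin(p[2]),np.cos(p[2])]])
print("button",W(p,L[4:5]))
# overlay predicted lever tab for 3 notches, masks by yellow
for c in info:
    im=imaging.read_camera(c); hsv=cv2.cvtColor(im,cv2.COLOR_RGB2HSV)
    m=cv2.inRange(hsv,(22,150,80),(32,255,255))>0
    # restrict near slot
    q=proj(c,info[c],W(p,np.array([[-.05,-.05,.08]])))[0]; yy,xx=np.nonzero(m); k=np.hypot(xx-q[0],yy-q[1])<60
    cen=np.array([xx[k].mean(),yy[k].mean()]); print(c,"yellow",cen,k.sum())
    for y in [-.075,-.061,-.047]:
        b=np.array([[-.05+a*.013,y+t*.005,.06+z] for a in(-1,1) for t in (-1,1) for z in (.002,.038)])
        h=cv2.convexHull(proj(c,info[c],W(p,b)).astype(np.float32)); M=np.zeros(m.shape,np.uint8); cv2.fillConvexPoly(M,np.round(h).astype(int),1)
        mm=cv2.moments(h); mk=np.zeros_like(M);mk[yy[k],xx[k]]=1
        print("  y",y,"pred cen",np.round([mm["m10"]/mm["m00"],mm["m01"]/mm["m00"]],1),"iou",((M&mk).sum()/(M|mk).sum()).round(2))
```

```text
['wrist'] [ 0.59519052  0.01945261 -0.24882592] [-1.  -1.4  4.2 -0.5  0.8  3.7 -1.2 -0.3 -0.4  1. ]
['scene'] [ 0.59108746  0.02172986 -0.25794876] [ 2.2  0.4 -2.1  1.3 -1.1 -1.2  0.5 -2.5  0.3 -0.4]
['side'] [ 0.59233398  0.02001998 -0.25554363] [-1.6 -1.7  0.2 -2.2  1.7  0.6 -0.3  2.1  0.  -0.7]
['wrist', 'scene', 'side'] [ 0.59381225  0.02009385 -0.25131991] [-1.8 -1.9  3.2 -0.8 -0.6  3.3 -2.4 -1.  -1.4  0.5  1.1 -0.  -3.1  1.4
 -2.7 -1.  -1.1 -2.7 -0.9 -0.7 -1.3 -1.8  0.4 -2.5  2.4  0.1  0.6  1.8
  0.4 -0.9]
button [[0.57149467 0.13422941 0.082     ]]
scene yellow [257.53043478 172.35652174] 115
  y -0.075 pred cen [255.5 168.4] iou 0.38
  y -0.061 pred cen [256.8 172.4] iou 0.66
  y -0.047 pred cen [258.1 176.5] iou 0.41
side yellow [261.18571429 214.65      ] 140
  y -0.075 pred cen [264.  219.7] iou 0.27
  y -0.061 pred cen [262.2 214.8] iou 0.77
  y -0.047 pred cen [260.5 210.1] iou 0.42
wrist yellow [122.29016787 195.33573141] 417
  y -0.075 pred cen [122.7 207.1] iou 0.17
  y -0.061 pred cen [123.7 195.8] iou 0.7
  y -0.047 pred cen [124.9 184.2] iou 0.2
```

```bash
python3 -m creep '[-0.3,-0.8,0,0.4, -0.6,-1.6,0,0.8, -0.9,-2.4,0,1.2, -1.2,-3.2,0,1.6, -1.5,-4,0,2, -1.8,-4.8,0,2.4, -2.1,-5.6,0,2.7, -2.26,-6.07,0,2.88, -2.26,-6.07,0,2.88, -2.26,-6.07,0,2.88, -2.26,-6.07,0,2.88, -2.26,-6.07,0,2.88]' 255
cat > look.py <<'E'
import sys
from h import *
p=np.load("pose.npy")
def W(p,L): 
    L=np.atleast_2d(L);c,s=np.cos(p[2]),np.sin(p[2]); return np.c_[p[0]+c*L[:,0]-s*L[:,1],p[1]+s*L[:,0]+c*L[:,1],L[:,2]]
def toL(P): 
    c,s=np.cos(p[2]),np.sin(p[2]); d=np.array(P)[:2]-p[:2]; return np.array([c*d[0]+s*d[1],-s*d[0]+c*d[1],P[2]])
def state():
    s=ctrl.get_state(); r=R.from_quat(s["tcp_rot"]); 
    print("t",round(s["time"],2),"tcpW",np.round(s["eef_pos"],4),"local mm",np.round(toL(s["eef_pos"])*1e3,1),"F",np.round(s["contact_force"],2),"open",round(s["opening"],3))
    X=r.as_matrix(); print("toolx angle rel local y deg",round(np.degrees(np.arctan2(X[0,0],X[1,0])+p[2]),2),"tilt",np.round(np.degrees(np.arccos(-X[2,2])),2))
    return s
def yellow(c,tag=None):
    i=imaging.camera_info(c); im=imaging.read_camera(c); hsv=cv2.cvtColor(im,cv2.COLOR_RGB2HSV)
    m=cv2.inRange(hsv,(22,150,80),(32,255,255)); n,lab,st,cen=cv2.connectedComponentsWithStats(m)
    q=proj(c,i,W(p,[-.05,-.04,.08]))[0]; mk=np.zeros_like(m)
    for k in range(1,n):
        if st[k,4]>15 and np.hypot(*(cen[k]-q))<90: mk[lab==k]=1
    best=[]
    for y in np.arange(-.08,.015,.001):
        b=np.array([[-.05+a*.013,y+t*.005,.06+z] for a in(-1,1) for t in (-1,1) for z in (.002,.038)])
        h=cv2.convexHull(proj(c,i,W(p,b)).astype(np.float32)); M=np.zeros(m.shape,np.uint8); cv2.fillConvexPoly(M,np.round(h).astype(int),1)
        best.append(((M&mk).sum()/max(1,(M|mk).sum()),round(y*1e3)))
    print(c,"lever y best",max(best),"area",mk.sum())
    if tag: cv2.imwrite(f"pics/{c}_{tag}.png",im[:,:,::-1])
    return im
if __name__=="__main__":
    state()
    for c in sys.argv[2:]: yellow(c,sys.argv[1])
E
python3 look.py a scene side wrist
```

```text
time: 2.5
eef_pos: [0.5239, -0.0563, 0.2315]
tcp_rot: [0.79, 0.613, 0.0, 0.0]
contact_force: [0.5, -0.3, 0.4]
opening: -0.002
t 2.5 tcpW [ 0.5239 -0.0563  0.2315] local mm [-48.7 -91.4 231.5] F [ 0.55 -0.27  0.41] open -0.002
toolx angle rel local y deg -0.03 tilt 0.03
scene lever y best (np.float64(0.6867469879518072), -64) area 114
side lever y best (np.float64(0.7777777777777778), -60) area 140
wrist lever y best (np.float64(0.7853982300884956), -60) area 355
```

Run:
```python
import cv2
a=cv2.imread("pics/wrist_a.png")
cv2.imwrite("pics/wa2.png",cv2.resize(a,None,fx=1.5,fy=1.5,interpolation=cv2.INTER_CUBIC))
```

```text
(no output)
```

View pics/wa2.png

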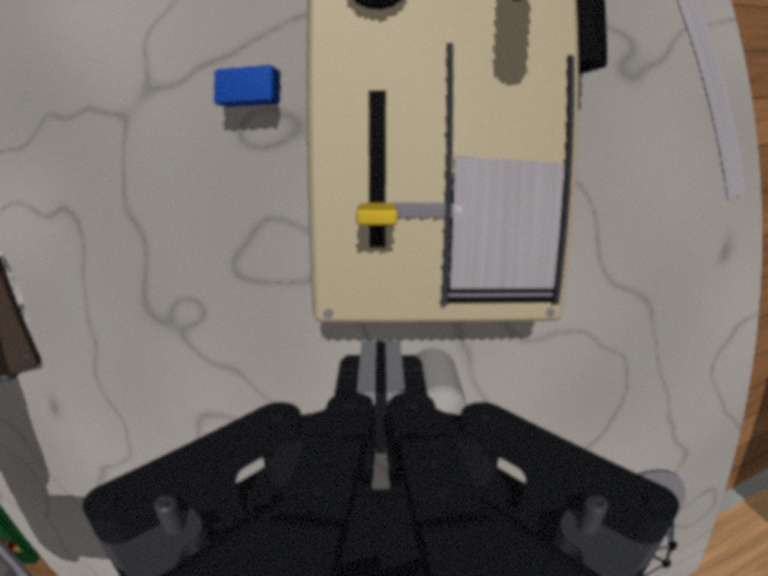

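View pics/side_a.png

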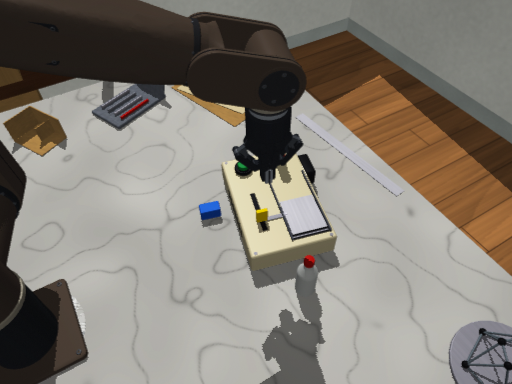

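```bash
python3 -m creep '[0,0,0.6,0, 0,0,1.2,0, 0,0,1.9,0, 0,0,2.6,0, 0,0,3.3,0, 0,0,4,0, 0,0,4.6,0, 0,0,5.2,0, 0,0,5.6,0, 0,0,5.9,0, 0,0,6.1,0, 0,0,6.18,0, 0,0,6.18,0, 0,0,6.18,0]'
python3 look.py b side wrist
```

```text
time: 3.82
eef_pos: [0.5238, -0.0566, 0.0775]
tcp_rot: [0.79, 0.613, 0.0, 0.001]
contact_force: [0.3, 0.6, -0.2]
opening: 0.001
t 3.82 tcpW [ 0.5238 -0.0566  0.0775] local mm [-48.7 -91.7  77.5] F [ 0.27  0.58 -0.16] open 0.001
toolx angle rel local y deg -0.0 tilt 0.07
side lever y best (np.float64(0.0), 14) area 0
wrist lever y best (np.float64(0.846989966555184), -61) area 2032
```

Run:
```python
import cv2
a=cv2.imread("pics/wrist_b.png")
cv2.imwrite("pics/wb2.png",cv2.resize(a,None,fx=1.5,fy=1.5,interpolation=cv2.INTER_CUBIC))
```

```text
(no output)
```

View pics/wb2.png

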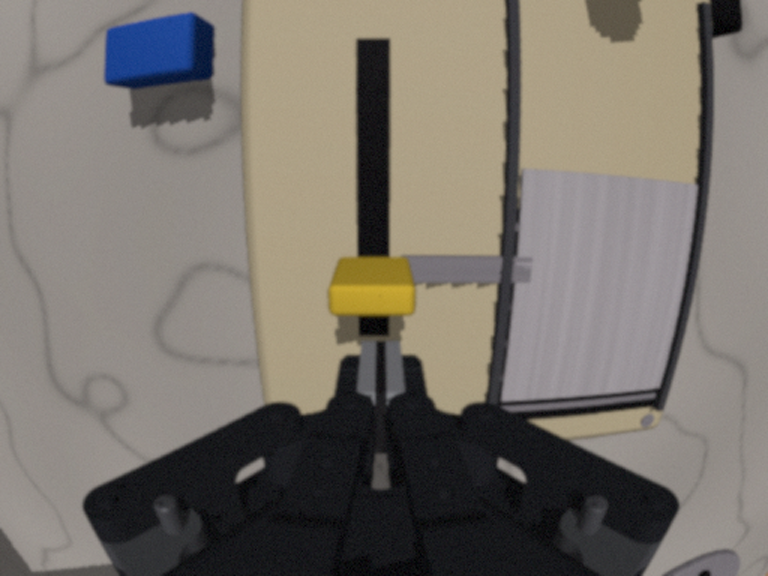

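View pics/side_b.png

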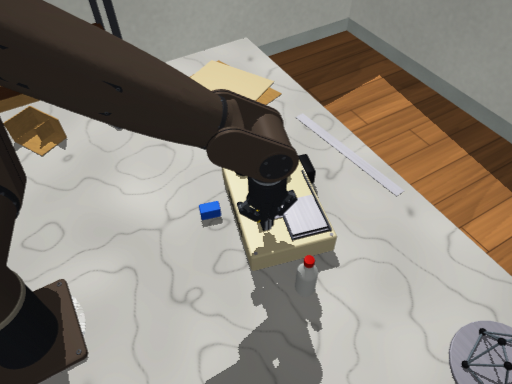

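```bash
python3 -m creep '[0.1,0,0,0, 0.2,0,0,0, 0.3,0,0,0, 0.4,0,0,0, 0.44,0,0,0, 0.44,0,0,0]'
python3 look.py c wrist; python3 -m creep '[0.04,0,0,0, 0.08,0,0,0, 0.08,0,0,0, 0.08,0,0,0]'
python3 look.py d wrist
python3 -m creep '[0.04,0,0,0, 0.08,0,0,0, 0.08,0,0,0, 0.08,0,0,0]'
python3 look.py e wrist
```

```text
time: 4.42
eef_pos: [0.526, -0.0454, 0.0768]
tcp_rot: [0.79, 0.613, -0.0, -0.0]
contact_force: [-0.8, -0.0, 0.3]
opening: 0.003
t 4.42 tcpW [ 0.526  -0.0454  0.0768] local mm [-49.4 -80.3  76.8] F [-0.84 -0.05  0.31] open 0.003
toolx angle rel local y deg -0.03 tilt 0.0
wrist lever y best (np.float64(0.8409090909090909), -61) area 2150
time: 4.8
eef_pos: [0.5265, -0.0439, 0.0768]
tcp_rot: [0.79, 0.613, -0.0, -0.0]
contact_force: [0.8, -0.2, 0.3]
opening: -0.0
t 4.8 tcpW [ 0.5265 -0.0439  0.0768] local mm [-49.3 -78.7  76.8] F [ 0.78 -0.18  0.28] open -0.0
toolx angle rel local y deg 0.0 tilt 0.0
wrist lever y best (np.float64(0.8510388083104665), -61) area 2174
time: 5.18
eef_pos: [0.527, -0.0419, 0.0768]
tcp_rot: [0.79, 0.613, -0.0, -0.0]
contact_force: [-0.6, -0.3, 0.5]
opening: -0.002
t 5.18 tcpW [ 0.527  -0.0419  0.0768] local mm [-49.3 -76.7  76.8] F [-0.58 -0.27  0.52] open -0.002
toolx angle rel local y deg -0.0 tilt 0.0
wrist lever y best (np.float64(0.8341049382716049), -61) area 2163
```

```bash
for k in 1 2 3; do python3 -m creep '[0.04,0,0,0, 0.06,0,0,0, 0.06,0,0,0]' >/dev/null; python3 look.py f$k wrist; done
```

```text
t 5.48 tcpW [ 0.5273 -0.0407  0.0768] local mm [-49.3 -75.4  76.8] F [ 0.14 -0.83 -1.02] open -0.002
toolx angle rel local y deg -0.02 tilt 0.03
wrist lever y best (np.float64(0.8610891870560379), -60) area 2184
t 5.78 tcpW [ 0.5277 -0.0393  0.0768] local mm [-49.3 -73.9  76.8] F [-1.09 -2.14  0.28] open -0.0
toolx angle rel local y deg -0.01 tilt 0.04
wrist lever y best (np.float64(0.8598499802605606), -58) area 2179
t 6.08 tcpW [ 0.5281 -0.0376  0.0768] local mm [-49.3 -72.2  76.8] F [-1.58 -2.63 -0.8 ] open 0.002
toolx angle rel local y deg -0.0 tilt 0.01
wrist lever y best (np.float64(0.841820987654321), -57) area 2183
```

```bash
for k in 1 2 3; do python3 -m creep '[0.04,0,0,0, 0.06,0,0,0, 0.06,0,0,0]' >/dev/null; python3 look.py g$k wrist; done
```

```text
t 6.38 tcpW [ 0.5286 -0.0356  0.0768] local mm [-49.3 -70.2  76.8] F [-0.12 -1.27  0.6 ] open -0.0
toolx angle rel local y deg 0.02 tilt 0.06
wrist lever y best (np.float64(0.8425925925925926), -55) area 2185
t 6.68 tcpW [ 0.5289 -0.0342  0.0768] local mm [-49.4 -68.7  76.8] F [-0.23 -0.64 -0.08] open -0.0
toolx angle rel local y deg -0.0 tilt 0.04
wrist lever y best (np.float64(0.8274231678486997), -47) area 2102
t 6.98 tcpW [ 0.5292 -0.033   0.0768] local mm [-49.4 -67.5  76.8] F [ 0.55 -0.31 -0.44] open -0.001
toolx angle rel local y deg -0.01 tilt 0.01
wrist lever y best (np.float64(0.8323424494649228), -48) area 2128
```

```bash
python3 -m creep '[0.06,0,0,0, 0.12,0,0,0, 0.18,0,0,0, 0.24,0,0,0, 0.30,0,0,0, 0.36,0,0,0, 0.36,0,0,0]' >/dev/null; python3 look.py h0 wrist;  for k in 1 2 3; do python3 -m creep '[0.04,0,0,0, 0.06,0,0,0, 0.06,0,0,0]' >/dev/null; python3 look.py h$k wrist; done
```

```text
t 7.62 tcpW [ 0.5314 -0.0248  0.0768] local mm [-49.3 -59.   76.8] F [-1.2  -2.58  0.58] open -0.004
toolx angle rel local y deg -0.03 tilt 0.06
wrist lever y best (np.float64(0.8602999210734017), -43) area 2182
t 7.92 tcpW [ 0.5319 -0.0229  0.0768] local mm [-49.3 -57.1  76.8] F [-1.28 -1.56 -0.31] open 0.003
toolx angle rel local y deg 0.01 tilt 0.02
wrist lever y best (np.float64(0.8402161327672714), -42) area 2177
t 8.22 tcpW [ 0.5323 -0.021   0.0768] local mm [-49.4 -55.1  76.8] F [-0.26 -0.04 -0.05] open -0.002
toolx angle rel local y deg 0.02 tilt 0.06
wrist lever y best (np.float64(0.8374015748031496), -34) area 2131
t 8.52 tcpW [ 0.5326 -0.0199  0.0768] local mm [-49.4 -54.   76.8] F [-0.36 -0.63 -0.39] open 0.002
toolx angle rel local y deg -0.0 tilt 0.02
wrist lever y best (np.float64(0.8305479984453945), -33) area 2142
```

```bash
python3 -m creep '[0.06,0,0,0, 0.12,0,0,0, 0.18,0,0,0, 0.24,0,0,0, 0.30,0,0,0, 0.36,0,0,0, 0.36,0,0,0]' >/dev/null; python3 look.py i0 wrist;  for k in 1; do python3 -m creep '[0.04,0,0,0, 0.06,0,0,0, 0.06,0,0,0]' >/dev/null; python3 look.py i$k wrist; done
```

```text
t 9.15 tcpW [ 0.5347 -0.0117  0.0768] local mm [-49.3 -45.5  76.8] F [-0.54 -2.98  0.34] open 0.001
toolx angle rel local y deg -0.03 tilt 0.06
wrist lever y best (np.float64(0.8438967136150235), -29) area 2181
t 9.45 tcpW [ 0.5352 -0.01    0.0768] local mm [-49.3 -43.7  76.8] F [-0.87 -3.55 -0.77] open 0.002
toolx angle rel local y deg 0.01 tilt 0.0
wrist lever y best (np.float64(0.8429177923581629), -29) area 2184
```

```bash
python3 -m creep '[0.04,0,0,0, 0.06,0,0,0, 0.06,0,0,0]' >/dev/null; python3 look.py j1 wrist
```

```text
t 9.75 tcpW [ 0.5357 -0.0079  0.0768] local mm [-49.3 -41.6  76.8] F [ 0.18 -0.11 -0.22] open -0.001
toolx angle rel local y deg 0.02 tilt 0.08
wrist lever y best (np.float64(0.8414681764935572), -25) area 2178
```

```bash
python3 look.py j2 wrist;python3 look.py j3 wrist
```

```text
t 9.8 tcpW [ 0.5357 -0.0079  0.0768] local mm [-49.3 -41.6  76.8] F [-0.46  0.05  0.43] open -0.001
toolx angle rel local y deg 0.02 tilt 0.07
wrist lever y best (np.float64(0.841796875), -25) area 2177
t 9.85 tcpW [ 0.5356 -0.008   0.0768] local mm [-49.4 -41.7  76.8] F [-0.28  0.06 -0.17] open -0.003
toolx angle rel local y deg 0.0 tilt 0.05
wrist lever y best (np.float64(0.841820987654321), -26) area 2183
```

```bash
python3 -m creep '[0.03,0,0,0, 0.03,0,0,0, 0.03,0,0,0]' >/dev/null; python3 look.py k1 wrist; python3 look.py k2 wrist
```

```text
t 10.15 tcpW [ 0.5358 -0.0076  0.0768] local mm [-49.4 -41.3  76.8] F [0.12 0.48 0.19] open -0.003
toolx angle rel local y deg -0.0 tilt 0.02
wrist lever y best (np.float64(0.8370720188902007), -19) area 2132
t 10.2 tcpW [ 0.5358 -0.0077  0.0768] local mm [-49.3 -41.3  76.8] F [ 0.32  0.65 -0.41] open -0.0
toolx angle rel local y deg -0.0 tilt 0.01
wrist lever y best (np.float64(0.8350393700787402), -20) area 2125
```

```bash
python3 -m creep '[-0.3,0,0,0, -0.6,0,0,0, -0.6,0,-0.6,0, -0.6,0,-1.3,0, -0.6,0,-2,0, -0.6,0,-2.8,0, -0.6,0,-3.6,0, -0.6,0,-4.4,0, -0.6,0,-5,0, -0.6,0,-5,0, -0.6,0,-5,0]'; python3 look.py l wrist side scene
python3 - <<'E'
from h import *
from look import W,toL
c="wrist"
i=imaging.camera_info(c); im=imaging.read_camera(c)
for n,z in [("fan_button_top",.082),("glue_stick",.15)]:
    for d in imaging.silhouettes(c,n)[:2]:
        w=onz(c,i,*d["uv"],z); print(n,d["p"],d["uv"],w,np.round(toL(w)*1e3,1))
hsv=cv2.cvtColor(im,cv2.COLOR_RGB2HSV)
m=cv2.inRange(hsv,(50,80,40),(80,255,255)); n,lab,st,cen=cv2.connectedComponentsWithStats(m); print([(cen[k],st[k,4],np.round(toL(onz(c,i,*cen[k],.08))*1e3,1)) for k in range(1,n) if st[k,4]>60])
cv2.imwrite("pics/wl2.png",cv2.resize(im[:,:,::-1],None,fx=1.5,fy=1.5,interpolation=cv2.INTER_CUBIC))
E
```

```text
time: 11.17
eef_pos: [0.5323, -0.023, 0.2025]
tcp_rot: [0.79, 0.613, 0.001, 0.001]
contact_force: [-0.5, -0.4, -1.1]
opening: -0.002
t 11.17 tcpW [ 0.5323 -0.023   0.2025] local mm [-48.8 -57.1 202.5] F [-0.48 -0.36 -1.06] open -0.002
toolx angle rel local y deg 0.04 tilt 0.12
wrist lever y best (np.float64(0.8026315789473685), -19) area 427
side lever y best (np.float64(0.7444444444444445), -16) area 134
scene lever y best (np.float64(0.7183908045977011), -20) area 125
fan_button_top 0.57 [250.3, 11.2] [0.56643984 0.12629315 0.082     ] [-52.9  96.1  82. ]
fan_button_top 0.45 [340.7, 139.9] [ 0.61724996 -0.00480686  0.082     ] [ 28.9 -18.3  82. ]
glue_stick 0.81 [361.0, 10.1] [0.63530256 0.09397211 0.15      ] [ 21.8  81.9 150. ]
[(array([252.75319927,   7.75868373]), np.int32(547), array([-50.8, 100. ,  80. ])), (array([ 10.14361702, 370.91489362]), np.int32(188), array([-582.8, -485.2,   80. ]))]
```

View pics/wl2.png

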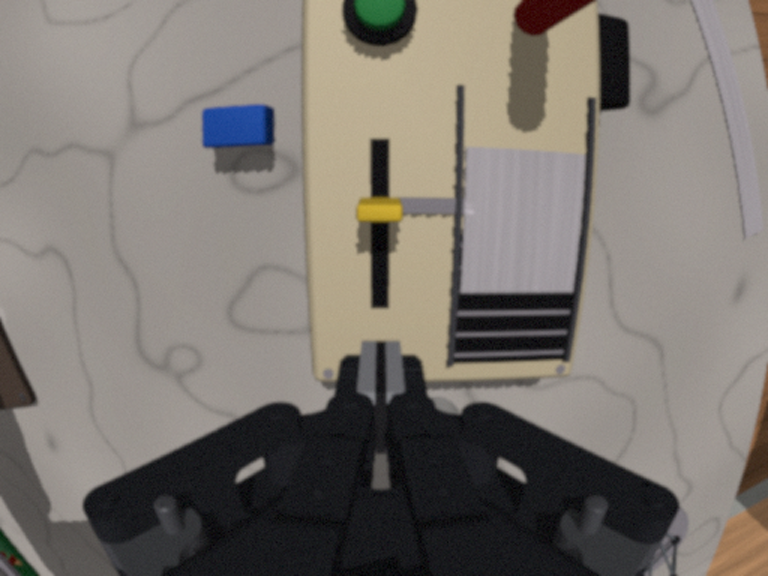

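Run:
```python
from h import *
from look import W,toL
i=imaging.camera_info("wrist"); 
i0=dict(i,origin=np.array([0.675111,0.07557639,0.37348375]),attitude=np.array([9.88683901e-01,-4.58503962e-04,-1.23343081e-03,1.50008043e-01]))
for nm,uv,z in [("stick top",(60+366/2,97/2),.15),("button",(60+183/2,87/2),.082)]:
    print("wrist0",nm,np.round(toL(onz("wrist",i0,*uv,z))*1e3,1))
for c,uv in [("scene",(175+216/4,140+303/4)),("side",(200+324/4,125+41/4))]:
    print(c,"stick top",np.round(toL(onz(c,imaging.camera_info(c),*uv,.15))*1e3,1))
for c,uv in [("scene",(275.5,227.5)),("side",(243.5,164.5))]:
    print(c,"button top",np.round(toL(onz(c,imaging.camera_info(c),*uv,.082))*1e3,1))
# knuckle outline: pixel 90/1.5,505/1.5 ray in tool frame at depth from camera
s=ctrl.get_state(); T=R.from_quat(s["tcp_rot"])
for uv in [(60,335),(450,335),(205,245),(300,245)]:
    d=T.inv().apply(ray("wrist",i,*uv)); o=T.inv().apply(i["origin"]-s["eef_pos"]); t=-o[0]/d[0] 
    print(uv,"cam in tool",np.round(o*1e3), "at tool x=0:",np.round((o+d*t)*1e3))
print(s["qpos"])
```

```text
wrist0 stick top [ 47.9 107.4 150. ]
wrist0 button [-48.7 105.3  82. ]
scene stick top [ 44.7 107.4 150. ]
side stick top [ 46.6 106.1 150. ]
scene button top [-52.  108.4  82. ]
side button top [-51.1 100.8  82. ]
(60, 335) cam in tool [  76.    0. -143.] at tool x=0: [  0. -70. -81.]
(450, 335) cam in tool [  76.    0. -143.] at tool x=0: [  0.  71. -81.]
(205, 245) cam in tool [  76.    0. -143.] at tool x=0: [  0. -25.  -5.]
(300, 245) cam in tool [  76.    0. -143.] at tool x=0: [ 0. 25. -5.]
[-2.32742878e-01 -7.10641853e-04  1.95557674e+00  1.01122541e-05
  1.18924015e+00  1.86537680e-02]
```

```bash
python3 -m creep '[0.5,-0.09,0,0, 1.1,-0.09,0,0, 1.8,-0.09,0,0, 2.5,-0.09,0,0, 3.2,-0.09,0,0, 3.9,-0.09,0,0, 4.6,-0.09,0,0, 5.3,-0.09,0,0, 5.9,-0.09,0,0, 6.3,-0.09,0,0, 6.48,-0.09,0,0, 6.48,-0.09,0,0, 6.48,-0.09,0,0]'; python3 look.py m scene side
```

```text
time: 12.55
eef_pos: [0.5699, 0.1352, 0.2016]
tcp_rot: [0.79, 0.613, -0.0, -0.0]
contact_force: [-0.3, -0.3, 0.1]
opening: -0.001
t 12.55 tcpW [0.5699 0.1352 0.2016] local mm [-51.8 105.5 201.6] F [-0.35 -0.27  0.14] open -0.001
toolx angle rel local y deg -0.02 tilt 0.04
scene lever y best (np.float64(0.6379310344827587), -20) area 111
side lever y best (np.float64(0.75), -16) area 135
```

View pics/scene_m.png

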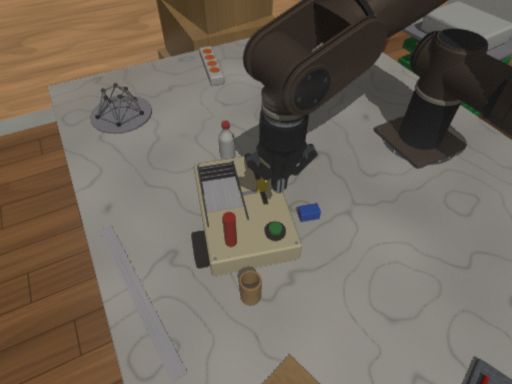

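View pics/side_m.png

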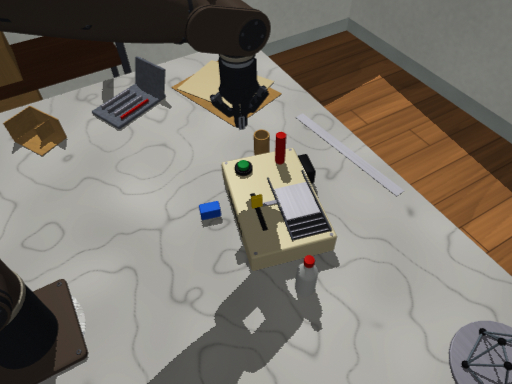

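```bash
python3 -m creep '[0,0,0.5,0, 0,0,1.1,0, 0,0,1.8,0, 0,0,2.5,0, 0,0,3.1,0, 0,0,3.6,0, 0,0,4,0, 0,0,4.3,0, 0,0,4.45,0, 0,0,4.45,0, 0,0,4.45,0]'; python3 look.py n side wrist
```

```text
time: 13.57
eef_pos: [0.5705, 0.1351, 0.091]
tcp_rot: [0.79, 0.613, 0.0, 0.0]
contact_force: [0.3, 0.2, 0.4]
opening: 0.001
t 13.57 tcpW [0.5705 0.1351 0.091 ] local mm [-51.1 105.6  91. ] F [0.26 0.24 0.41] open 0.001
toolx angle rel local y deg 0.0 tilt 0.05
side lever y best (np.float64(0.8), -16) area 144
wrist lever y best (np.float64(0.0), 14) area 0
```

Run:
```python
import cv2,numpy as np
a=cv2.imread("pics/side_n.png")[100:240,190:350]; b=cv2.imread("pics/wrist_n.png")
cv2.imwrite("pics/n2.png",np.hstack([cv2.resize(a,(400,350)),cv2.resize(b,(400,350))]))
```

```text
(no output)
```

View pics/n2.png

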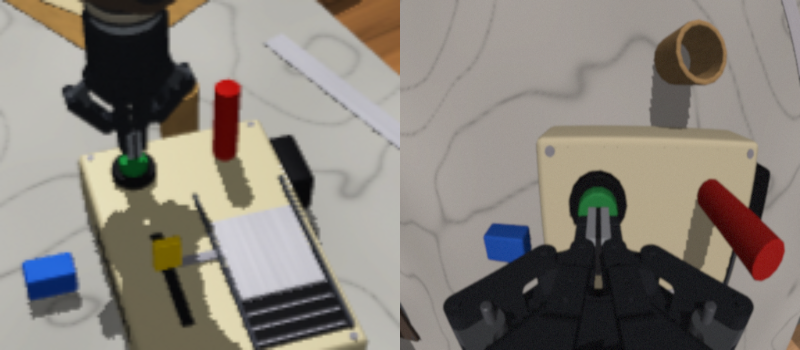

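Side view (left half): the fingertips stand just above the green button at about (135,165), clear of the red stick. The wrist view (right half) shows the button centred under the tips. Now I'll press in small steps.

```bash
python3 -m creep '[0,0,0.15,0, 0,0,0.3,0, 0,0,0.4,0, 0,0,0.48,0, 0,0,0.48,0]'; python3 -m creep '[0,0,0.06,0, 0,0,0.12,0, 0,0,0.12,0, 0,0,0.12,0]'
```

```text
time: 14.08
eef_pos: [0.5704, 0.1352, 0.0787]
tcp_rot: [0.79, 0.613, 0.0, 0.0]
contact_force: [-0.3, -0.2, 2.3]
opening: 0.004
time: 14.42
eef_pos: [0.5704, 0.1352, 0.0761]
tcp_rot: [0.79, 0.613, 0.0, 0.0]
contact_force: [-1.1, -0.2, 4.7]
opening: -0.001
```

```bash
python3 -m creep '[0,0,0.04,0, 0,0,0.04,0, 0,0,0.04,0]';python3 -m creep '[0,0,0.04,0, 0,0,0.04,0, 0,0,0.04,0]'
```

```text
time: 14.67
eef_pos: [0.5704, 0.1352, 0.076]
tcp_rot: [0.79, 0.613, 0.0, 0.0]
contact_force: [-4.2, 0.2, 9.4]
opening: -0.003
time: 14.92
eef_pos: [0.5705, 0.1352, 0.0759]
tcp_rot: [0.79, 0.613, -0.0, 0.0]
contact_force: [-5.5, -0.5, 13.2]
opening: -0.002
```

The position stopped at z = 0.076 while the force rose, so the button is on its hard stop, fully down. Releasing straight up.

```bash
python3 -m creep '[0,0,-0.2,0, 0,0,-0.6,0, 0,0,-1.2,0, 0,0,-1.9,0, 0,0,-2.6,0, 0,0,-3.3,0, 0,0,-4,0, 0,0,-4.6,0, 0,0,-5,0, 0,0,-5,0, 0,0,-5,0]'; python3 look.py o scene side wrist
python3 - <<'E'
from h import *
for c in ["scene","side"]:
    a=cv2.imread(f"pics/{c}0.png"); i=imaging.camera_info(c); imaging.read_camera(c)
    for n,z in [("glue_stick",.06),("sharpener_box",.015),("card_tube",.035),("glue_bottle",.06)]:
        d=imaging.silhouettes(c,n)
        if d: print(c,n,round(d[0]["p"],2),np.round(d[0]["uv"],1),np.round(onz(c,i,*d[0]["uv"],z),4))
import cv2
cv2.imwrite("pics/o2.png",np.hstack([cv2.resize(cv2.imread("pics/side_o.png")[100:300,180:360],(400,444)),cv2.resize(cv2.imread("pics/scene_o.png")[120:310,170:341],(400,444))]))
E
```

```text
time: 15.83
eef_pos: [0.5701, 0.1351, 0.1985]
tcp_rot: [0.79, 0.613, 0.0, 0.0]
contact_force: [-0.1, -1.0, 0.2]
opening: -0.002
t 15.83 tcpW [0.5701 0.1351 0.1985] local mm [-51.6 105.5 198.5] F [-0.07 -1.04  0.21] open -0.002
toolx angle rel local y deg 0.0 tilt 0.01
scene lever y best (np.float64(0.5977011494252874), -20) area 104
side lever y best (np.float64(0.7555555555555555), -16) area 136
wrist lever y best (np.float64(0.0), 14) area 0
scene glue_stick 0.76 [228.  228.5] [0.6561 0.0794 0.06  ]
scene sharpener_box 0.62 [308.8 213.4] [0.4518 0.0981 0.015 ]
scene card_tube 0.67 [248.  286.5] [0.6733 0.2117 0.035 ]
scene glue_bottle 0.81 [226.9 144.1] [ 0.5439 -0.1749  0.06  ]
side glue_stick 0.58 [278.  147.3] [0.6889 0.1575 0.06  ]
side sharpener_box 0.77 [210.7 211.5] [0.451  0.0891 0.015 ]
side card_tube 0.54 [258.5 142.2] [0.6676 0.2245 0.035 ]
side glue_bottle 0.9 [306.8 278.5] [ 0.5335 -0.1995  0.06  ]
```

View pics/o2.png

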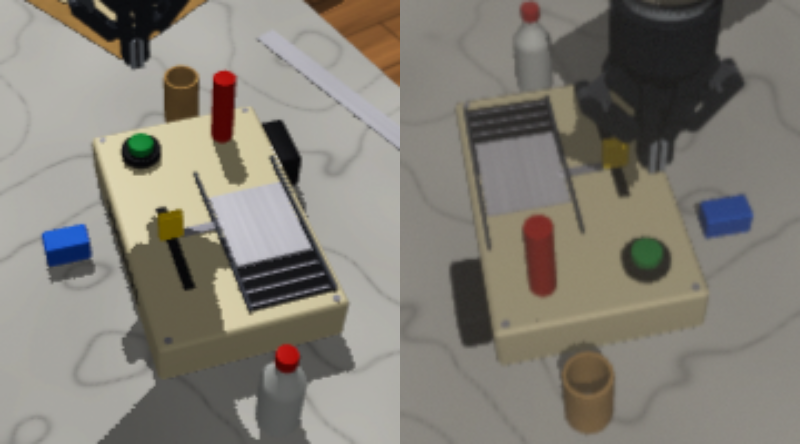

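```bash
python3 -c "
from plant import ctrl
print(ctrl.sign_off()); print(ctrl.get_state()['time'])"
```

```text
the job is handed in; nothing more can be done
None
the job is handed in; nothing more can be done
```

I pushed the vent lever exactly three clicks with the closed fingertips, from the second notch (local y about -61 mm) to the fifth (about -19 mm). It never went past that notch. I then pressed the green button to its stop, let it come up, and handed in at about 16 s with the arm clear of everything.

**Lever:**
- The force fell to nothing after each of the three clicks. It peaked at about 3.7 N in the readings between steps.
- The last pictures put the lever at -19 mm (wrist, before the press), -20 mm (scene) and -16 mm (side). The side camera disagrees by 3 mm; I took that as calibration error, since notches are 14 mm apart.

**Button:** The fingertips stopped at 76 mm height while the force rose to 13 N, so the button was fully down. The last pictures show it up again.

**Bystanders:**
- By eye, all four stand where they were in the last scene and side pictures, and I felt no unexpected contact.
- Most repeat network fixes agree within about 6 mm. The blue box and the glue bottle differ by about 15 mm in the scene view and the card tube by about 11 mm in the side view, while the other camera agrees within about 6 mm each time.
- I put those differences down to the network masks. For the blue box I checked this: it sits at the same scene pixel, about (309, 212), at the start and the end.

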